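Hold open the broken-glass box

TASK

Slowly press down the paddle at the long end of the lever on the broken-glass box until it is at, or just above, its rubber foot, so that the heavy steel flap at the lever's short end swings up, and finish while still holding the paddle down with the fingers so that a colleague can drop in the shards. Work the lever only: do not touch the flap itself, do not lift the lever out of its bracket, and leave the beaker, bottle, flask and gas burner where they stand, not picked up and not pushed.

Things in the scene. Friction and masses are not known exactly. Their poses are not given: they have to be found in the camera images.
- waste_box: grey sheet-metal box on a dark steel base plate (110 mm wide, 6 mm thick) fixed to the bench. Origin: on the bench top (z = 0) under the centre of the lever's paddle at rest; x level, along the lever from paddle to box; z up. Along x: lever bracket (two slotted cheeks open at the top, 124 mm high) at 200 mm; box 225 to 395 mm, 180 mm wide, rim 120 mm high; flap hinge at 235 mm
- lever: loose plain steel lever, bar 16 mm wide, 10 mm thick, resting level by a cross pin in the bracket's slots. Origin: centre of that pin (the pivot); x along the bar to the flap, y along the pin. Long arm (-x) ends in a flat paddle 60 mm long, 44 mm wide, 10 mm thick, centred at x -200 mm; short arm ends in a roller at x 95 mm under the flap. Pressing takes 6 to 14 N; it rises again if let go
- paddle_top (a point): centre of the paddle's upper face, about 115 mm above the bench at rest, 50 mm with the paddle on its foot. It swings about the pivot (200 mm away level, 5 mm above it): it drops about 65 mm (0.33 rad of lever tilt) and moves about 9 mm toward the pivot on the way down
- flap: the heavy plain steel flap on top of the box, 160 x 176 x 6 mm, about 1.3 kg, hinged on the side nearest the paddle, with a notch over the lever. Origin: on the hinge axis, 126 mm above the bench; when shut its x axis points away from the paddle and z up; it tips up with the flap, by about 0.53 rad with the paddle on its foot, 0.40 rad with the paddle some 17 mm above it
- beaker: empty glass beaker, 70 mm dia, 90 mm high, loose; origin centre of its underside; bystander
- bottle: brown glass bottle with black cap, 60 mm dia, 130 mm high, loose; origin centre of its underside; bystander
- flask: conical glass flask, 76 mm dia, 110 mm high, loose; origin centre of its underside; bystander
- burner: gas burner: upright dark tube 16 mm dia, 135 mm high, on a metal base 70 x 70 mm, loose; origin centre of its underside; bystander
- pivot_seat (a point): fixed point on the bracket where the centre of the lever's cross pin belongs: 200 mm along the box's x axis, 110 mm above the bench
- foot_top (a point): top centre of the rubber foot, 28 mm dia, 35 mm above the bench, fixed under the paddle (10 mm along the box's x axis); it stops the paddle and is hard

How it is judged (in metres and radians):
On the way:
1. the fingers press on the lever while the flap is still nearly shut (contact force between the fingers and lever above 1 N and angle between flap's own z axis and vertical below 0.2 rad), for 0.05 s.
At the end, for the whole second after the job is handed in: the flap stands open by more than 0.40 rad (paddle within about 17 mm of its rubber foot) and the fingers still press on the lever with more than 2 N; the lever's pin lies in its bracket (within 10 mm) and each bystander is within 30 mm of where it stood (angle between flap's own z axis and vertical above 0.4 rad and contact force between the fingers and lever above 2 N and distance between lever and pivot_seat below 0.01 m and distance of each of beaker, bottle, flask, burner from where it was at the start of the episode below 0.03 m); the arm keeps its last pose, push and grip.
It fails at once if the robot touches the flap (contact force between any of the arm, the fingers and flap above 1 N).
It fails at once if the lever is lifted out of its bracket (pin more than 15 mm from its seat) (distance between lever and pivot_seat above 0.015 m).
It fails at once if the flap is thrown or dropped (faster than 2 rad/s) (angular speed of flap above 2 rad/s).
It fails at once if a bystander is moved by more than 30 mm or tipped by more than 0.35 rad (distance of any of beaker, bottle, flask, burner from where it was at the start of the episode above 0.03 m or angle between any of beaker, bottle, flask, burner's own z axis and vertical above 0.35 rad).
It also fails if it takes over 35 s, if anything falls off the work surface, if the arm or the gripper's body presses on something with over 40 N, if the wrist force passes 120 N, or if a joint passes its speed limit or range.

ROBOT

A 6-joint arm with a two-finger parallel gripper is mounted at the origin on the work surface. World frame = base frame: x ahead of the robot, y to its left, z up, the work surface at z = 0. Lengths are in mm, angles in degrees, forces in N, time in s.
With the tool pointing down it reaches from about 350 to 925 mm from the base axis. Payload 6.4 kg.
Tool frame: the origin (TCP) lies midway between the tips of the shut fingers; the grasp point (between the pads) lies 19 mm behind it (env.hold_point_z is the distance from the TCP to the grasp point, in mm); z points along the fingers, y is the line along which they close (so a half turn about z gives the same grasp; the last joint's range is limited). The gripper opens to 94 mm and grips with 3 to 60 N. Pads are 16 mm wide; open, the fingers measure 119 mm over their backs; the gripper's body (75 mm by 177 mm) begins 78 mm behind the grasp point.
Start: joints at [-81.308, 14.043, 89.255, -0, 76.702, -9.975], TCP at [208.048, -615.816, 205.455] pointing down, gripper open.
Joint ranges: [-179.41, 179.41], [-58.25, 129.5], [7.25, 145.43], [-54.29, 234.29], [11.92, 165.04], [-157.13, 157.13]. Speed limits (degrees/s): [147.25, 147.25, 180, 180, 180, 180].

INTERFACE

Orientations are given as [roll, pitch, yaw] about the fixed x, y, z axes, in that order (R = Rz(yaw) Ry(pitch) Rx(roll)).
In Python, from station import env, solve_ik, status, cams, workorder, nets gives the robot as it stands. Calls block until the motion is done:
- env.move_to(position, orientation): joint-space move of the TCP to a pose.
- env.line_to(position, rotation=None, vel=150): straight line of the TCP; rotation=None keeps the orientation; vel is the mean speed in mm/s.
- env.goto_joints(angles): joint-space move.
- env.let_go() and env.grab(squeeze=None): open the fingers fully, or close them until they stop; squeeze is the grip in N (None keeps the last).
- env.wait(seconds).
- solve_ik(position, orientation): joint angles nearest the present ones, or None.
- status.state(): the state.
- cams.snapshot(name): name is "side" or "top" or "wrist"; returns the picture (420x560x3 uint8, red, green, blue); there is no depth.
- cams.camera_params(name): a dict with "fov_y" (degrees; the focal length in pixels is half the picture's height over the tangent of half this angle, whatever the lens; pixels are square), "cx", "cy" (the principal point, pixels), "xyz" and "rotation" of the camera in the world; the wrist camera has in their place "tool_from_camera" (4x4, takes a point from camera to tool coordinates, whose origin is the TCP and whose axes are the flange's). Camera axes: x right, y down, z forward; pixel columns grow to the right and rows downward; lengths in mm; the calibration is good to about 2 mm. The wrist camera is an equidistant fisheye: a pixel r from the principal point sees the ray r / f radians off the axis. A picture is of the moment at which its call begins: read the wrist's pose just before it. camera_params takes no time and is no camera call.
A pose or a line that the arm cannot do raises env.MotionError and nothing moves.
- workorder.sign_off(): hands the job in; it is judged then, once.
Trained networks look in the newest picture that a camera, given by its name, has taken for a name from the list of things; names that differ only in an ending like _2 or _b are one class to them, and where a whole thing is asked for, a point or a joint stands for the part that bears it (a point fixed in the world has none). Each returns a list of dicts, best first, with "conf" (0 to 1); they miss things now and then, are a little off and sometimes report something else, mostly with a low value. They report only what shows in the picture. A call takes as long as a camera call.
- nets.look_for(query, camera): "box" ([left, top, width, height] in pixels, round what is visible of it).
- nets.landmark_of(query, camera): "location" ([column, row] in pixels: a listed point, or the origin of a listed thing).
The state is a dict: "time": time; "qpos": joint angles; "joint_velocities": joint speeds; "joint_efforts": joint torques, N m; "position": TCP position; "eef_rot": TCP orientation; "wrist_force": force on the tool from outside, world axes, zero at the start; "torque": the same for the moment, N m; "opening": opening from 0.0 (shut) to 1.0 (fully open); "grip_force": force on a finger pad.
Only numpy, scipy, OpenCV 4.12 (cv2) and the standard library are available. Lean on these libraries where they do the work, as an engineer would, in place of code of your own. Each camera call takes 0.05 s, during which the arm holds its last target. There are 200 camera calls.

## Working session

There is one attempt and no reset: what is moved stays moved. The work goes in short steps, each a Python script; the robot and the scene stay as the last script left them, time stands still between calls to the robot, and variables do not carry over. Pictures are saved under pics/ and viewed, at most 10 in all, crops included, and the job is handed in when it is done.

```bash
mkdir -p pics; ls
cat > h.py <<'E'
import numpy as np, cv2
from station import env, solve_ik, status, cams, workorder, nets
def snap(n,f):
    im=cams.snapshot(n); cv2.imwrite(f'pics/{f}.png',im[:,:,::-1]); return im
def ray(n,px):
    c=cams.camera_params(n); f=210/np.tan(np.radians(c['fov_y']/2))
    R=np.array(c['rotation'])
    if R.shape!=(3,3):
        from scipy.spatial.transform import Rotation as S; R=S.from_euler('xyz',R,degrees=True).as_matrix()
    d=R@np.array([(px[0]-c['cx'])/f,(px[1]-c['cy'])/f,1]); return np.array(c['xyz']),d/np.linalg.norm(d)
def atz(n,px,z):
    o,d=ray(n,px); return o+d*(z-o[2])/d[2]
E
python3 - <<'E'
from h import *
a=snap('top','top0'); b=snap('side','side0'); cv2.imwrite('pics/both0.png',cv2.resize(np.vstack([a,b])[:,:,::-1],(400,600)))
for c in('top','side'):
    print(cams.camera_params(c))
    for q,z in(('paddle_top',115),('pivot_seat',110),('lever',110),('flap',126),('foot_top',35),('waste_box',0),('beaker',0),('bottle',0),('flask',0),('burner',0)):
        r=nets.landmark_of(q,c)
        for k in r[:1]: print(c,q,np.round(k['location']),round(k['conf'],2),np.round(atz(c,k['location'],z)))
print(status.state())
E
```

```text
pics
{'fov_y': 50.63976367616095, 'cx': 279.9078841380476, 'cy': 198.53373879908276, 'xyz': array([ 380.90807139,   72.70292991, 1266.5147834 ]), 'rotation': array([-1.70356905e+02,  6.81928702e-02, -8.98305598e+01])}
top paddle_top [375. 244.] 0.67 [ 458. -171.  115.]
top pivot_seat [318. 193.] 0.84 [592. -26. 110.]
top lever [321. 193.] 0.95 [592. -35. 110.]
top flap [309. 182.] 0.63 [620.  -2. 126.]
top foot_top [367. 245.] 0.94 [ 460. -166.   35.]
top waste_box [372. 241.] 0.75 [ 473. -188.    0.]
top beaker [319. 278.] 0.78 [371. -36.   0.]
top bottle [275. 239.] 0.57 [480.  88.   0.]
top flask [348. 153.] 0.6 [ 733. -127.    0.]
top burner [389. 194.] 0.8 [ 611. -242.    0.]
{'fov_y': 44.18476039629855, 'cx': 282.3471863571629, 'cy': 205.47782469931008, 'xyz': array([-133.77090544,  866.17212103, 1075.43214264]), 'rotation': array([-132.52351058,   -0.61722477, -138.83857983])}
side paddle_top [363. 174.] 0.65 [ 459. -190.  115.]
side pivot_seat [296. 182.] 0.68 [587. -35. 110.]
side lever [292. 183.] 0.83 [594. -23. 110.]
side foot_top [359. 198.] 0.69 [ 453. -174.   35.]
side
[... 231 characters left out ...]
0.]
{'time': 1.1, 'qpos': array([-8.13085582e+01,  1.40413868e+01,  8.92542586e+01,  1.63973190e-03,
        7.67026665e+01, -9.97624424e+00]), 'joint_velocities': array([ 0.0417126 ,  0.03818284, -0.02157645,  0.02930903,  0.03966723,
        0.0213659 ]), 'joint_efforts': array([ 7.98250167e-04, -4.15834737e+01, -3.14879680e+01,  6.86685182e-02,
        2.89066363e-02, -1.14806750e-05]), 'position': array([ 208.05594839, -615.82278188,  205.48586259]), 'eef_rot': array([ 1.79998061e+02, -1.27918939e-03,  1.86673090e+01]), 'wrist_force': array([-0.27454138, -0.80816753,  0.23096449]), 'torque': array([ 0.0147824 , -0.02088629,  0.02119783]), 'grip_force': 0.0, 'opening': 1.0004871272867348}
```

View pics/top0.png

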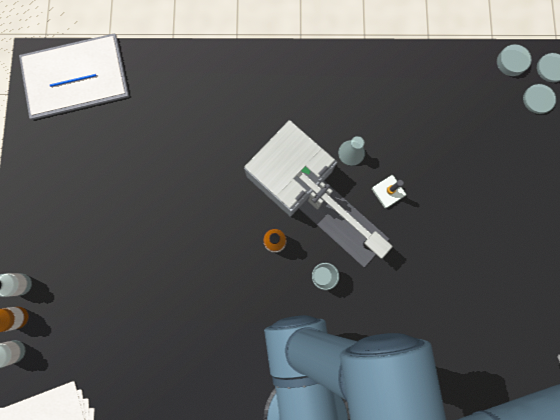

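View pics/side0.png

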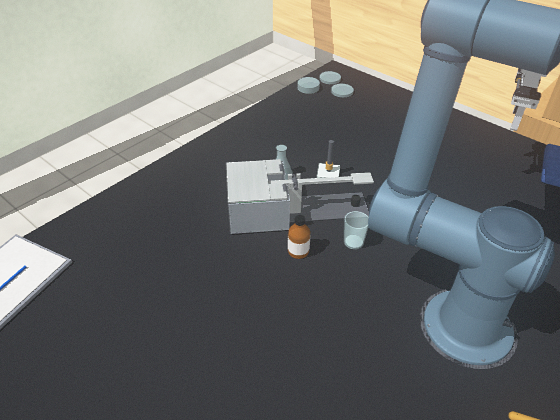

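The top view shows the paddle at about (378,245) and the pivot at about (319,192). In the side view the paddle is at about (362,178). That puts the paddle at about (456,-179) and the pivot at about (590,-29), 201 mm apart against the 200 mm given, with the lever heading about 48°. The burner and beaker are each about 150 mm off to the side, so a vertical press is clear of both.

Run:
```python
from h import *
print(np.round(atz('top',(378,245),115)),np.round(atz('side',(362,178),115)))
env.grab(10)
env.move_to([456,-179,200],[180,0,48])
s=status.state(); print(s['time'],s['position'],s['eef_rot'],s['opening'],s['wrist_force'])
snap('wrist','w1'); c=cams.camera_params('wrist'); T=np.array(c['tool_from_camera']); print(c)
from scipy.spatial.transform import Rotation as S
R=S.from_euler('xyz',s['eef_rot'],degrees=True).as_matrix(); f=210/np.tan(np.radians(c['fov_y']/2))
def watz(p,z):
    d=np.array([p[0]-c['cx'],p[1]-c['cy']]); r=np.hypot(*d); t=r/f
    v=R@T[:3,:3]@np.r_[d/r*np.sin(t),np.cos(t)]; o=R@T[:3,3]+s['position']; return o+v*(z-o[2])/v[2]
for q,z in(('paddle_top',115),('lever',110),('pivot_seat',110)):
    for k in nets.landmark_of(q,'wrist')[:1]: print(q,k,np.round(watz(k['location'],z)))
```

```text
[ 455. -179.  115.] [ 452. -174.  115.]
4.3417 [ 456.01243696 -179.80822442  200.12782584] [1.79981640e+02 6.45110046e-03 4.79283794e+01] 0.004277214462486143 [-0.59920975  0.27778428 -0.17647288]
{'fov_y': 65.70646984690485, 'cx': 279.2423173862938, 'cy': 205.71290537066676, 'tool_from_camera': array([[-4.74933937e-04, -9.72047488e-01, -2.34783846e-01,
         6.83926187e+01],
       [ 9.99999660e-01, -3.03545914e-04, -7.66120560e-04,
        -1.80312830e-01],
       [ 6.73437889e-04, -2.34784131e-01,  9.72047303e-01,
        -1.77039803e+02],
       [ 0.00000000e+00,  0.00000000e+00,  0.00000000e+00,
         1.00000000e+00]])}
paddle_top {'location': [282.5, 212.7], 'conf': 0.83} [ 457. -182.  115.]
lever {'location': [407.9, 137.4], 'conf': 0.58} [ 581. -206.  110.]
pivot_seat {'location': [419.8, 16.4], 'conf': 0.17} [ 665. -132.  110.]
```

View pics/w1.png

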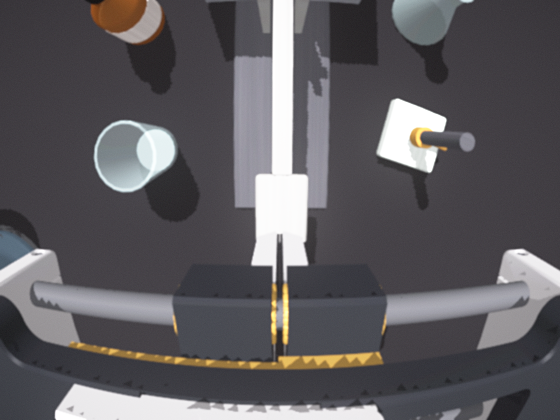

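The wrist view shows the lever lying along image column 283, so yaw 48° is aligned. The paddle centre is at about (281,209), 2 mm from the TCP. I'll press along the arc.

Run:
```python
from h import *
u=np.array([np.cos(np.radians(48)),np.sin(np.radians(48))]); P=np.array([456.5,-181])
env.line_to([*P,125],vel=60)
def go(a,v):
    x=200*(1-np.cos(a))-5*np.sin(a)
    env.line_to([*(P+u*x),110-200*np.sin(a)+5*np.cos(a)],vel=v)
    s=status.state(); print(round(a,2),round(s['time'],2),np.round(s['position'],1),np.round(s['wrist_force'],1))
    return s['wrist_force']
for a in (0.0,0.03,0.08,0.14,0.20,0.25,0.285):
    F=go(a,15)
    if np.linalg.norm(F)>30: print('stop');break
env.wait(.3); print(status.state()['wrist_force'],status.state()['time'])
cs=[cv2.resize(snap(c,c+'2')[b[0]:b[1],b[2]:b[3]],(400,400)) for c,b in(('side',(110,250,230,400)),('top',(110,280,230,420)))]
cv2.imwrite('pics/c2.png',np.hstack(cs)[:,:,::-1])
```

```text
0.0 6.76 [ 456.5 -181.   115. ] [-0.7 -0.3 -0.1]
0.03 7.31 [ 457.3 -181.6  111. ] [-2.6  2.2 11. ]
0.08 8.12 [ 458.  -182.2  101.6] [-3.3 -0.5 11.9]
0.14 9.07 [ 459.  -182.1   89.7] [-3.7 -0.7 12.2]
0.2 10.03 [ 460.4 -180.8   77.8] [-2.3 -1.2 10.9]
0.25 10.84 [ 462.  -179.2   68. ] [-0.7 -1.6 10.4]
0.28 11.46 [ 463.2 -177.9   61.1] [-1.2 -0.9  9.7]
[-0.24560959 -2.13134597 10.47958592] 11.7583
```

View pics/c2.png

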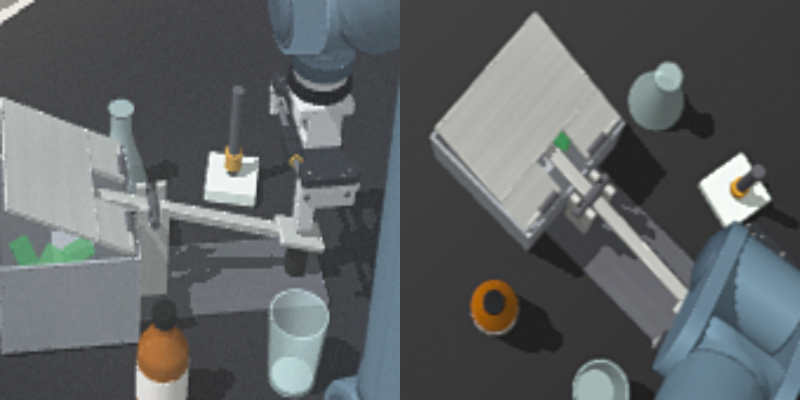

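The flap is open, the paddle is just above its foot at about (290,240) in the left crop, and the lever sits in its bracket. I'll go down about 4 mm more for margin, then sign off if the force looks right.

Run:
```python
from h import *
p=status.state()['position']
for dz in (2,4):
    env.line_to([p[0]+.4*dz/3,p[1]+.4*dz/3,p[2]-dz],vel=10)
    F=status.state()['wrist_force']; print(np.round(status.state()['position'],1),np.round(F,1))
    if F[2]>25: break
env.wait(.4); F=status.state()['wrist_force']; print(F,status.state()['time'])
if 5<F[2]<40: print(workorder.sign_off())
```

```text
[ 464.  -178.4   60.7] [-3.6  0.9 10.3]
[ 464.4 -178.1   58.7] [-3.5  1.5 10.2]
[-2.40189754  0.70351776 10.32185963] 13.0583
the job is handed in; nothing more can be done
None
```

The job is handed in at 13.1 s. The fingers are holding the paddle down with about 10 N, TCP at 58.7 mm, an estimated 6 mm above the foot. In the last picture, taken just before the final few mm of press, the flap was open, the lever was in its bracket and the bystanders were standing. The sign-off gave no verdict.

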